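Snap the retaining clip onto the marking arbor

ROBOT

A 7-joint arm with a two-finger parallel gripper is mounted at the origin on a cart in front of the work surface, level with it; the furniture and walls round the work are solid. World frame = base frame: x ahead of the robot, y to its left, z up, the work surface at z = 0. Lengths are in m, angles in rad, forces in N, time in s.
With the tool pointing down it reaches from about 0.35 to 0.9 m from the base axis. Payload 8.1 kg.
Tool frame: the origin (TCP) lies at the very end of the fingers, on their centre line; the grasp point (between the pads) lies 19 mm behind it; z points along the fingers, y is the line along which they close (so a half turn about z gives the same grasp; the last joint's range is limited). The gripper opens to 92 mm and grips with 3 to 60 N. Pads are 19 mm wide; open, the fingers measure 130 mm over their backs; the gripper's body (75 mm by 190 mm) begins 47 mm behind the grasp point.
Start: joints at [-1.203, 0.434, 0.025, 1.573, -0.012, 1.134, -0.075], TCP at [0.284, 0.557, 0.227] pointing down, gripper open.
Joint ranges: [-2.62, 2.62], [-0.44, 2.09], [-1.27, 1.32], [0.08, 2.57], [-1.32, 4.46], [0.12, 2], [-2.74, 2.74]. Speed limits (rad/s): [2.22, 2.22, 3.01, 3.01, 3.14, 3.14, 3.14].

INTERFACE

Orientations are given as a unit quaternion [x, y, z, w].
In Python, from bench import env gives the robot as it stands.
- The arm moves only by the shell command python3 -m pendant 'ROWS' [OPENING] [FORCE]. ROWS is text: rows parted by semicolons, each of 6 numbers parted by spaces: the shift along the world's x, y, z normalised to -1 to 1, where 1 is 0.5 m, then the turn, a rotation vector about the world's x, y, z normalised to -1 to 1, where 1 is 30 degrees. In form: x y z ax ay az; .... A call has 1 to 5 rows; each row shifts and turns the commanded pose from where the row before left it; what a row does not reach is not made up. A row lasts 1/12 s, in which the tool goes at most 41.7 mm and 7.16 degrees, less where a joint would pass 70% of its speed; a pose out of reach is approached as far as the arm can. A call with a number of a shift or a turn outside -1 to 1 is refused whole. A call with a gripper value outside its range is refused whole. OPENING is the opening, from 0 (shut) to 1 (fully open), set as the call begins (- or left out, the last holds). The fingers move at their own pace and stop on an object; FORCE is the grip in N (left out, the last holds). Time passes only in rows, so rows that do not move let the fingers close. It gives the time, the measured TCP pose, the force, the opening and the grip force at its end, in the units of the state.
- env.get_state(): the state, without advancing time (a new reading comes with each control period).
- env.snapshot(name): name is "scene" or "top" or "wrist"; returns the picture (420x560x3 uint8, red, green, blue); there is no depth.
- env.camera_model(name): a dict with "intrinsics" (3x3 intrinsics, pixels), "D" ([k1, k2, p1, p2, k3] as OpenCV has them; the pictures are not rectified), "R" (3x3) and "t" (3): a world point X has camera coordinates R X + t; the wrist camera has in their place "hand_eye" (4x4, takes a point from camera to tool coordinates, whose origin is the TCP and whose axes are the flange's). Camera axes: x right, y down, z forward; pixel columns grow to the right and rows downward; lengths in m; the calibration is good to about 2 mm. A picture is of the moment at which its call begins: read the wrist's pose just before it. camera_model takes no time and is no camera call.
- env.sign_off(): hands the job in; it is judged then, once.
The state is a dict: "clock": time; "qpos": joint angles; "joint_vel": joint speeds; "effort": joint torques, N m; "tcp_pos": TCP position; "tool_rot": TCP orientation; "wrist_force": force on the tool from outside, world axes, zero at the start; "wrist_torque": the same for the moment, N m; "width": opening from 0.0 (shut) to 1.0 (fully open); "finger_force": force on a finger pad.
Only numpy, scipy, OpenCV 4.12 (cv2) and the standard library are available. Lean on these libraries where they do the work, as an engineer would, in place of code of your own. Each camera call takes 0.05 s, during which the arm holds its last target. There are 200 camera calls.

TASK

Take the loose open retaining clip by its upright tab and push it sideways into the groove of the upright arbor, its mouth straddling the drive pin, until its two spring arms snap shut behind the neck and it is fully home; then let go of it. The arbor gives way on a spring slide as you push, so go on by feel until the snap, but never push it with more than 18 N. Leave the measuring and cutting tools lying round about where they are.

Things in the scene. Friction and masses are not known exactly. Their poses are not given: they have to be found in the camera images.
- stand: Aluminium base plate 140 x 84 x 12 mm fixed on the thin plate on the desk, two rails along its x, an 18 mm high end block at each end. Origin: on its underside, below the arbor's axis at rest; x along the rails towards the long end, z up. The arbor rests at the -x end; pushed to +x it yields against a soft spring of about 0.6 N/mm, up to 33 mm, then a hard stop; let go, it returns.
- arbor: Upright steel arbor on the stand's sprung slide. Origin: on its axis, at the upper face of its 64 mm diameter ring, 52 mm above the stand's origin; axes as the stand's. Above the origin: the neck (groove), 20 mm diameter, 11 mm high; then a head 30 mm diameter, 12 mm high, top 23 mm above the origin. The clip goes in between ring and head from the -x side, moving along +x.
- keeper_clip: Loose dark steel open clip, a U 6 mm thick, 70 mm long, 42 mm wide, about 84 g, flat on the desk, tab up. Origin: centre of its bore, on its underside; +x points out of its mouth, z up. Bridge from x = -46 to -10.5 mm, arms 22 mm apart inside reach to x = 24 mm. When home its origin lies on the arbor's axis (play about 1 mm) and its underside 0 to 5 mm above the ring.
- clip_tab (a point): The place to grip on the clip's upright tab: x = -34 mm, 30 mm above the clip's underside. The tab is 12 mm thick (along the clip's y: grip across this), 20 mm long (along its x), and rises from 6 to 46 mm above the underside. Axes as the clip's.
- tweezers: Bystander: steel tweezers 129 mm long, 9 mm high, lying on the desk. Origin: centre of the underside.
- end_mill: Bystander: end mill 61 mm long, 8 mm diameter, lying on the desk. Origin: centre of the underside.
- caliper: Bystander: caliper 210 x 70 x 16 mm, lying on the desk. Origin: centre of the underside.
- drive_pin (a point): Drive pin on the arbor's ring, 10 mm diameter, 9 mm high, 24 mm from the axis on the arbor's +x side; this point is at its foot. The clip's arms must end either side of it, which leaves about 0.2 rad of yaw. It bars the way from the +x side.
- clip_throat (a point): Middle of the clip's throat, x = 9 mm, 3 mm above the underside. Here a bump on each sprung arm narrows the gap to 14 mm; the arms must spread to let the 20 mm neck pass, which takes a push of roughly 10 to 14 N. The resistance drops sharply when they snap shut behind the neck. The arm tips are 4 mm thick and flare outwards. Axes as the clip's.

How it is judged:
On the way, in this order (a step that is already met when the one before it is completed fails the run):
1. the clip is lifted off the desk (height (world z) of keeper_clip above 0.04 m), for 0.1 s.
2. the clip is snapped home on the neck (horizontal distance between keeper_clip and arbor below 0.0025 m and z of keeper_clip in the frame of arbor between -0.002 and 0.007 m), for 0.2 s.
At the end, for the whole second after the job is handed in: The clip sits in the groove with its bore centre within 2.5 mm of the arbor's axis, its underside between -2 and 7 mm above the ring, level within 0.15 rad, its x axis within 0.35 rad of the arbor's, at rest (under 10 mm/s) and released, with the arbor back within 2 mm of its rest position (all of step 2 and angle between keeper_clip's own z axis and vertical below 0.15 rad and angle between the x axis of keeper_clip and the x axis of arbor, either way round below 0.35 rad and horizontal distance between arbor and stand below 0.002 m and linear speed of keeper_clip below 0.01 m/s); the robot touches nothing.
It fails at once if the arbor's slide is pushed back more than 30 mm, that is with more than 18 N (horizontal distance between arbor and stand above 0.03 m).
It fails at once if the arbor is struck or squeezed with more than 40 N in all (contact force between anything else and arbor above 40 N).
It fails at once if the tweezers are moved more than 20 mm (distance of tweezers from where it was at the start of the episode above 0.02 m).
It fails at once if the end mill is moved more than 20 mm (distance of end_mill from where it was at the start of the episode above 0.02 m).
It fails at once if the caliper is moved more than 20 mm (distance of caliper from where it was at the start of the episode above 0.02 m).
It also fails if it takes over 56 s, if anything falls off the work surface, if the arm or the gripper's body presses on something with over 40 N, if the wrist force passes 120 N, or if a joint passes its speed limit or range.

## Working session

There is one attempt and no reset: what is moved stays moved. The work goes in short steps, Python scripts to look and compute and a shell command to move; the robot and the scene stay as the last step left them, time stands still between calls to the robot, and variables do not carry over. Pictures are saved under pics/ and viewed, at most 10 in all, crops included, and the job is handed in when it is done.

```bash
mkdir -p pics; ls; python3 - <<'E'
from bench import env
import cv2,numpy as np
np.set_printoptions(precision=4,suppress=True)
s=env.get_state();print(s)
for n in("scene","top","wrist"):
    im=env.snapshot(n);cv2.imwrite(f"pics/{n}0.png",im[:,:,::-1])
    m=env.camera_model(n);print(n,m)
E
```

```text
pics
{'clock': 0.0, 'qpos': array([-1.2026,  0.4353,  0.025 ,  1.5741, -0.0116,  1.134 , -0.0751]), 'joint_vel': array([-0.0004,  0.002 ,  0.0002,  0.0002, -0.0013,  0.0006,  0.0005]), 'effort': array([  0.    , -66.7861,   0.9848, -31.4442,  -0.0605,   0.0431,
         0.0002]), 'tcp_pos': array([0.2833, 0.5565, 0.2259]), 'tool_rot': array([ 0.2333,  0.9724, -0.0008, -0.0001]), 'wrist_force': array([ 0.3084,  0.5426, -0.4516]), 'wrist_torque': array([ 0.0111, -0.0385, -0.0088]), 'finger_force': 0.0, 'width': 0.9995182650139068}
scene {'intrinsics': array([[471.398 ,   0.    , 281.7821],
       [  0.    , 471.398 , 212.5595],
       [  0.    ,   0.    ,   1.    ]]), 'D': array([0.0369, 0.    , 0.    , 0.    , 0.    ]), 'R': array([[ 0.7884, -0.6148,  0.0199],
       [-0.395 , -0.5308, -0.7498],
       [ 0.4716,  0.5833, -0.6613]]), 't': array([-0.3436,  0.2671,  0.6264])}
top {'intrinsics': array([[474.1638,   0.    , 285.4714],
       [  0.    , 474.1638, 198.4142],
       [  0.    ,   0.    ,   1.    ]]), 'D': array([-0.1149,  0.    ,  0.    ,  0.    ,  0.    ]), 'R': array([[-0.0151, -0.9992, -0.0379],
       [-0.9886,  0.0206, -0.1492],
       [ 0.1499,  0.0352, -0.9881]]), 't': array([0.0786, 0.4636, 0.9008])}
wrist {'intrinsics': array([[348.6618,   0.    , 279.8389],
       [  0.    , 348.6618, 204.7187],
       [  0.    ,   0.    ,   1.    ]]), 'D': array([-0.0153,  0.    ,  0.    ,  0.    ,  0.    ]), 'hand_eye': array([[-0.0001, -0.967 , -0.2546,  0.0692],
       [ 1.    , -0.0001,  0.0001, -0.0003],
       [-0.0002, -0.2546,  0.967 , -0.1583],
       [ 0.    ,  0.    ,  0.    ,  1.    ]])}
```

View pics/top0.png

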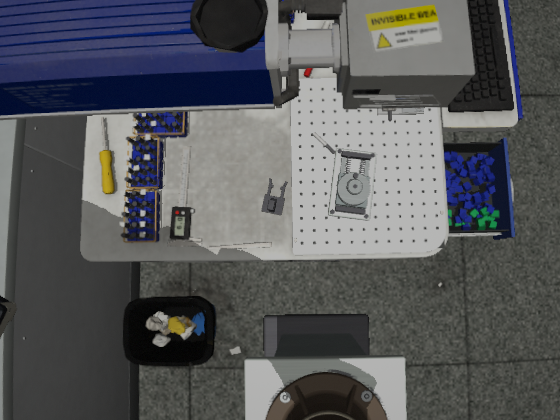

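View pics/scene0.png

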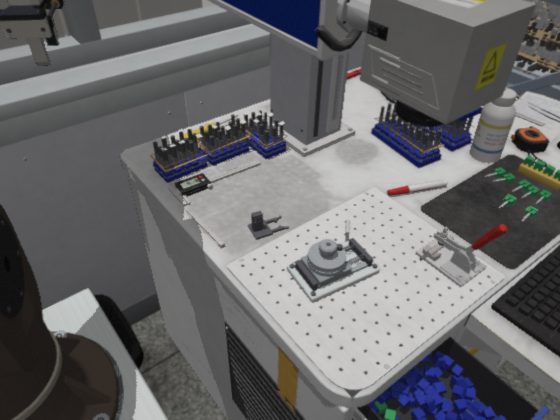

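The top view shows the clip at about (273,198) with its mouth up. The stand is at about (352,183), the caliper at (183,215), the tweezers at (240,245) and the end mill at (323,142). I'll enlarge both views and compute coordinates.

```bash
cat >h.py <<'E'
import cv2,numpy as np
from bench import env
from scipy.spatial.transform import Rotation as Ro
np.set_printoptions(precision=4,suppress=True)
def cam(n,st=None):
    m=env.camera_model(n);K=np.array(m["intrinsics"]);D=np.array(m["D"])
    if n!="wrist":R=np.array(m["R"]);t=np.array(m["t"]);return K,D,R,t
    H=np.array(m["hand_eye"]);T=np.eye(4);T[:3,:3]=Ro.from_quat(st["tool_rot"]).as_matrix();T[:3,3]=st["tcp_pos"]
    W=np.linalg.inv(T@H);return K,D,W[:3,:3],W[:3,3]
def ray(c,uv):
    K,D,R,t=c;p=cv2.undistortPoints(np.array(uv,float).reshape(-1,1,2),K,D)[:,0]
    d=np.c_[p,np.ones(len(p))]@R;return -R.T@t,d
def onz(c,uv,z):
    o,d=ray(c,uv);return o+d*((z-o[2])/d[:,2])[:,None]
def proj(c,X):
    K,D,R,t=c;return cv2.projectPoints(np.array(X,float).reshape(-1,3),cv2.Rodrigues(R)[0],t,K,D)[0][:,0]
E
python3 - <<'E'
from h import *
c=cam("top")
for n,uv,z in [("tab",(272,205),.046),("stand",(352,183),.07),("mill",(323,142),.004),("cal",(183,215),.01),("twz",(240,245),.005)]: print(n,onz(c,[uv],z))
im=cv2.imread("pics/top0.png")[120:260,160:400];im=cv2.resize(im,None,fx=3.3,fy=3.3,interpolation=cv2.INTER_CUBIC);cv2.imwrite("pics/topc.png",im)
E
```

```text
tab [[0.451  0.0964 0.046 ]]
stand [[ 0.4869 -0.0584  0.07  ]]
mill [[ 0.5869 -0.0086  0.004 ]]
cal [[0.4389 0.2818 0.01  ]]
twz [[0.3762 0.1649 0.005 ]]
```

View pics/topc.png

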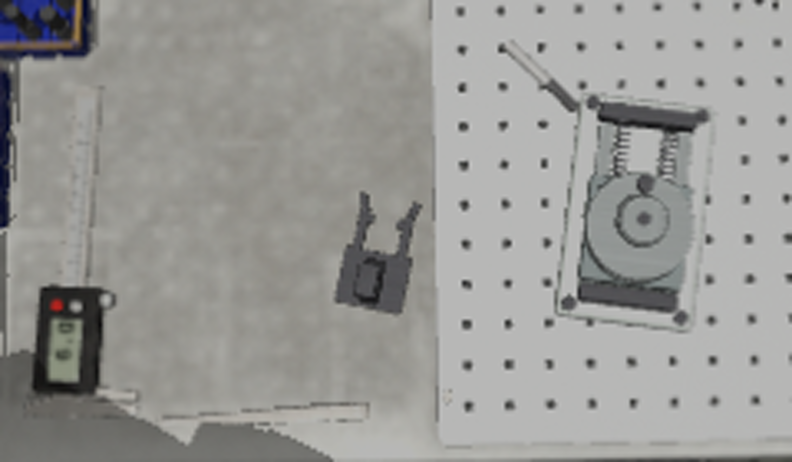

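The enlarged view shows the clip tab top at about (272.7,204.8), with the clip and stand both yawed about -0.15 rad. The pin is on the far side, and the way in from the -x side is clear. Next I'll move above the clip.

```bash
R='0.0222 -0.0614 -0.0035 0 0 0.0344'
python3 -m pendant '0.0222 -0.0614 -0.0035 0 0 0.0344;0.0222 -0.0614 -0.0035 0 0 0.0344;0.0222 -0.0614 -0.0035 0 0 0.0344;0.0222 -0.0614 -0.0035 0 0 0.0344;0.0222 -0.0614 -0.0035 0 0 0.0344' 1 
python3 -m pendant '0.0222 -0.0614 -0.0035 0 0 0.0344;0.0222 -0.0614 -0.0035 0 0 0.0344;0.0222 -0.0614 -0.0035 0 0 0.0344;0.0222 -0.0614 -0.0035 0 0 0.0344;0.0222 -0.0614 -0.0035 0 0 0.0344'
python3 -m pendant '0.0222 -0.0614 -0.0035 0 0 0.0344;0.0222 -0.0614 -0.0035 0 0 0.0344;0.0222 -0.0614 -0.0035 0 0 0.0344;0.0222 -0.0614 -0.0035 0 0 0.0344;0.0222 -0.0614 -0.0035 0 0 0.0344'
python3 -m pendant '0 0 0 0 0 0;0 0 0 0 0 0;0 0 0 0 0 0'
python3 - <<'E'
from h import *
s=env.get_state();print(s["clock"],s["tcp_pos"],s["tool_rot"],s["qpos"])
im=env.snapshot("wrist")[:,:,::-1];cv2.imwrite("pics/w1.png",im)
E
```

```text
clock: 0.57
tcp_pos: [0.3392, 0.4019, 0.2177]
tool_rot: [0.189, 0.982, -0.0, -0.0]
wrist_force: [1.2, 0.5, 0.4]
width: 1.0
finger_force: 0.0
clock: 0.98
tcp_pos: [0.3947, 0.2484, 0.2091]
tool_rot: [0.144, 0.99, 0.0, -0.0]
wrist_force: [1.0, 1.0, -1.0]
width: 1.0
finger_force: 0.0
clock: 1.4
tcp_pos: [0.4501, 0.0949, 0.2004]
tool_rot: [0.1, 0.995, 0.0, 0.0]
wrist_force: [0.7, -0.5, -0.9]
width: 0.998
finger_force: 0.0
clock: 1.65
tcp_pos: [0.4498, 0.0969, 0.2004]
tool_rot: [0.1, 0.995, 0.0, -0.0]
wrist_force: [0.3, 0.6, -0.4]
width: 0.999
finger_force: 0.0
1.65 [0.4498 0.0969 0.2004] [ 0.1004  0.9949  0.0001 -0.0002] [-0.4932  0.1913  0.1938  2.0059 -0.0456  0.9487  1.0934]
```

View pics/w1.png

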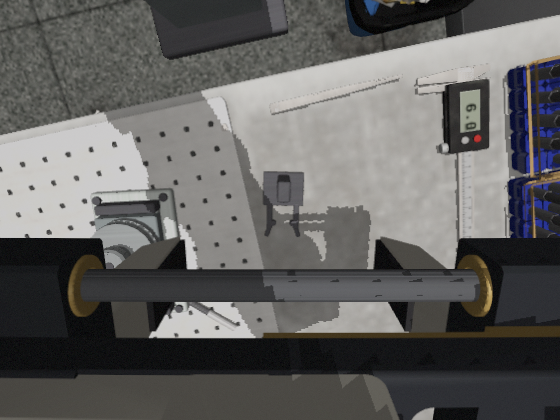

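The wrist view (world +x is down) shows the clip bridge at about (263–304, 172–205), the tab top at about (284,189), and the arms reaching down to y≈238. I'll measure it by its dark contour.

```bash
python3 - <<'E'
from h import *
s=env.get_state();c=cam("wrist",s)
im=cv2.imread("pics/w1.png");g=cv2.cvtColor(im,cv2.COLOR_BGR2GRAY)
# bridge by dark mask
roi=g[160:212,250:318]; m=(roi<105).astype(np.uint8); m=cv2.morphologyEx(m,cv2.MORPH_OPEN,np.ones((9,9),np.uint8))
print("\n".join("".join("#" if v<60 else "+" if v<85 else "-" if v<105 else "." for v in r) for r in roi[::2]))
r=cv2.minAreaRect(max(cv2.findContours(m,0,2)[0],key=len)); b=cv2.boxPoints(r)+[250,160]
P=onz(c,b,.006);print(b,P)
print([np.linalg.norm(P[i]-P[i-1]) for i in range(4)])
print("tabtop guess",onz(c,[(284,189)],.046), "tcp->px check", proj(c,[s["tcp_pos"]]))
E
```

```text
....................................................................
....................................................................
....................................................................
....................................................................
....................................................................
....................................................................
..............----++++-++++--------++----------------...............
--............---------------+++++++++----------------..............
---...........-------------+###########+--------------..............
---...........-------------+############--------------..............
------........-------------+############+------------+..............
--------......------------+#+++++++++++++------------...............
--------.....--------------++-----------+------------...............
---------.....------------+++----------++------------...............
-----------...------------+++----------++------------...............
---------------------------++----------++-------------...........
[... 350 characters left out ...]
------------+######---------+++++++++---------------...............
-------------+########+------------------------------...............
----------------+#####+.....................-----...................
----------------+#####+.....................-----...................
.---------------++####+--..................------...................
[[250. 172.]
 [303. 172.]
 [303. 211.]
 [250. 211.]] [[0.4329 0.07   0.006 ]
 [0.4436 0.123  0.006 ]
 [0.4843 0.1155 0.006 ]
 [0.4732 0.0609 0.006 ]]
[np.float64(0.0413780425427828), np.float64(0.054115548582680334), np.float64(0.04137596156117145), np.float64(0.05570758862751643)]
tabtop guess [[0.4486 0.1018 0.046 ]] tcp->px check [[279.7609 259.177 ]]
```

```bash
python3 - <<'E'
from h import *
s=env.get_state();c=cam("wrist",s)
P=onz(c,[(263.5,172.5),(303.5,172.5),(303.5,205.5),(263.5,205.5)],.006);print(P)
d=P[1]-P[0];print("len",np.linalg.norm(d),np.linalg.norm(P[2]-P[1]),"yaw",np.arctan2(-d[0],d[1]))
print("bridge centre",P.mean(0)); T=onz(c,[(277.5,183),(290,183),(290,202),(277.5,202)],.046);print(T,T.mean(0))
y=np.array(s["tool_rot"]);print("tool yaw",2*np.arctan2(y[0],y[1]), )
E
```

```text
[[0.4361 0.0834 0.006 ]
 [0.4442 0.1235 0.006 ]
 [0.4785 0.1171 0.006 ]
 [0.4702 0.0761 0.006 ]]
len 0.04085618429986561 0.03487878667446932 yaw -0.19979347865023228
bridge centre [0.4573 0.1    0.006 ]
[[0.4419 0.0971 0.046 ]
 [0.4442 0.1082 0.046 ]
 [0.4618 0.1048 0.046 ]
 [0.4595 0.0935 0.046 ]] [0.4519 0.1009 0.046 ]
tool yaw 0.19965346279971521
```

```bash
python3 -m pendant '0.001 0.002 -0.06 0 0 0;0.001 0.002 -0.06 0 0 0;0.001 0.002 -0.06 0 0 0;0.001 0.002 -0.06 0 0 0;0 0 -0.06 0 0 0' 0.6
python3 -m pendant '0 0 -0.04 0 0 0;0 0 -0.025 0 0 0;0 0 -0.014 0 0 0;0 0 0 0 0 0;0 0 0 0 0 0'
python3 -m pendant '0 0 0 0 0 0;0 0 0 0 0 0;0 0 0 0 0 0;0 0 0 0 0 0;0 0 0 0 0 0' 0 50
python3 -m pendant '0 0 0 0 0 0;0 0 0 0 0 0;0 0 0 0 0 0'
```

```text
clock: 2.12
tcp_pos: [0.4518, 0.1025, 0.0494]
tool_rot: [0.099, 0.995, 0.001, 0.0]
wrist_force: [-0.1, -0.2, 0.1]
width: 0.684
finger_force: 0.0
clock: 2.53
tcp_pos: [0.452, 0.1013, 0.0112]
tool_rot: [0.1, 0.995, 0.0, -0.0]
wrist_force: [0.6, 0.2, -0.3]
width: 0.6
finger_force: 0.0
clock: 2.95
tcp_pos: [0.4523, 0.1006, 0.0114]
tool_rot: [0.1, 0.995, 0.0, 0.0]
wrist_force: [-0.2, 0.3, 0.3]
width: 0.288
finger_force: 0.0
clock: 3.2
tcp_pos: [0.4521, 0.1005, 0.0111]
tool_rot: [0.1, 0.995, 0.0, 0.0]
wrist_force: [0.2, -0.4, 2.7]
width: 0.126
finger_force: 50.0
```

```bash
python3 -m pendant '0 0 0.03 0 0 0;0 0 0.06 0 0 0;0 0 0.07 0 0 0;0 0 0.07 0 0 0;0 0 0.07 0 0 0'
python3 -m pendant '0.01 -0.03 0.05 0 0 0;0.015 -0.05 0.03 0 0 0;0.02 -0.05 0 0 0 0;0.02 -0.05 0 0 0 0;0.02 -0.05 0 0 0 0'
python3 -m pendant '0 -0.03 0 0 0 0;0 0 0 0 0 0;0 0 0 0 0 0;0 0 0 0 0 0'
python3 - <<'E'
from h import *
s=env.get_state();print(s["clock"],s["tcp_pos"],s["tool_rot"],s["width"],s["wrist_force"])
np.savez("s2.npz",**{k:s[k] for k in("tcp_pos","tool_rot")})
im=env.snapshot("wrist")[:,:,::-1];cv2.imwrite("pics/w2.png",im)
E
```

```text
clock: 3.62
tcp_pos: [0.4514, 0.1002, 0.1624]
tool_rot: [0.1, 0.995, -0.0, -0.0]
wrist_force: [0.6, 1.4, -0.8]
width: 0.125
finger_force: 50.0
clock: 4.03
tcp_pos: [0.4947, -0.0156, 0.2014]
tool_rot: [0.1, 0.995, 0.0, 0.0]
wrist_force: [-0.3, 0.9, -0.9]
width: 0.127
finger_force: 50.0
clock: 4.37
tcp_pos: [0.4942, -0.0286, 0.2007]
tool_rot: [0.1, 0.995, 0.0, -0.0]
wrist_force: [0.2, 0.0, -0.5]
width: 0.126
finger_force: 50.0
4.3667 [ 0.4942 -0.0286  0.2007] [ 0.0999  0.995   0.0002 -0.0004] 0.12621641244157328 [ 0.1913  0.0029 -0.5115]
```

View pics/w2.png

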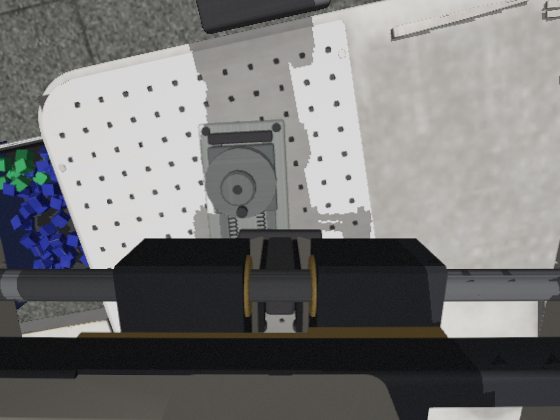

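The view shows the head centre near (237,188), ring radius about 35 px, and the pin at (242,212). The stand's near corners are at (206,130) and (277,126). I'll take a second view for triangulation.

```bash
python3 -m pendant '0 -0.04 0 0 0 0;0 -0.04 0 0 0 0;0 -0.04 0 0 0 0;0 -0.04 0 0 0 0;0 0 0 0 0 0'
python3 -m pendant '0 0 0 0 0 0;0 0 0 0 0 0;0 0 0 0 0 0'
python3 - <<'E'
from h import *
s=env.get_state();print(s["clock"],s["tcp_pos"],s["tool_rot"])
np.savez("s3.npz",**{k:s[k] for k in("tcp_pos","tool_rot")})
im=env.snapshot("wrist")[:,:,::-1];cv2.imwrite("pics/w3.png",im)
tiles=[]
for i,guess in((2,(0.487,-.058,.078)),(3,(0.487,-.058,.078))):
    c=cam("wrist",np.load(f"s{i}.npz"));u,v=proj(c,[guess])[0];print(i,u,v)
    g=cv2.imread(f"pics/w{i}.png");x,y=int(u)-45,int(v)-75
    g=g[y:y+120,x:x+95];print("origin",x,y);tiles.append(cv2.resize(g,(400,505),interpolation=cv2.INTER_CUBIC))
cv2.imwrite("pics/t23.png",np.hstack(tiles))
E
```

```text
clock: 4.83
tcp_pos: [0.4942, -0.1125, 0.2011]
tool_rot: [0.102, 0.995, -0.001, 0.0]
wrist_force: [-0.7, -0.9, -1.6]
width: 0.125
finger_force: 50.0
clock: 5.08
tcp_pos: [0.4946, -0.1078, 0.2009]
tool_rot: [0.099, 0.995, 0.0, -0.0]
wrist_force: [0.4, -0.2, -0.4]
width: 0.128
finger_force: 50.0
5.0833 [ 0.4946 -0.1078  0.2009] [ 0.099   0.9951  0.0003 -0.0001]
2 243.26032937951751 197.9142750193669
origin 198 122
3 337.5301424572549 178.63415830139505
origin 292 103
```

View pics/t23.png

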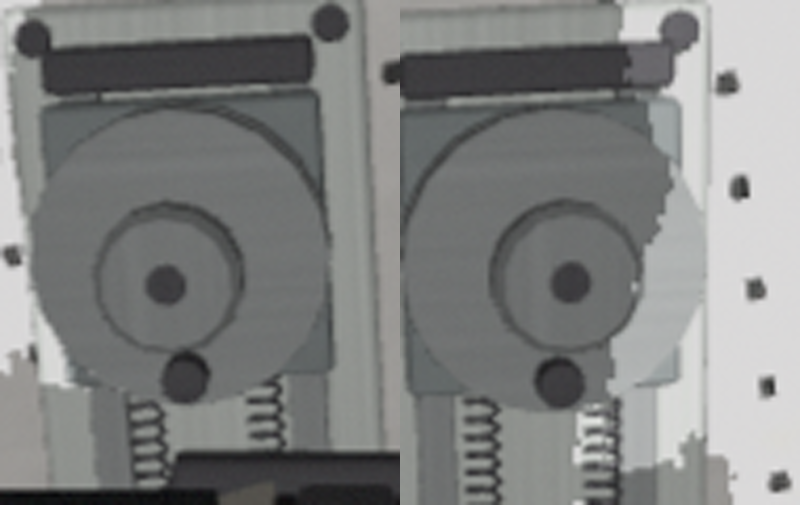

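Crops: the dot on the head is at (166,285) and (170,282), the pin top at (185,378) and (159,382), and the near bolts in the left crop at (33,40) and (330,22). I'll triangulate from these.

```bash
python3 - <<'E'
from h import *
C=[cam("wrist",np.load(f"s{i}.npz")) for i in(2,3)]
G=[cv2.imread(f"pics/w{i}.png",0) for i in(2,3)]
O=[(198,122),(292,103)];S=4.209
def pix(i,p):return np.array([(p[0]+.5)/S-.5+O[i][0],(p[1]+.5)/S-.5+O[i][1]])
def cen(i,p,r=7):
    u,v=np.round(pix(i,p)).astype(int);w=G[i][v-r:v+r+1,u-r:u+r+1]
    m=(w<85).astype(np.uint8);n,l,st,ce=cv2.connectedComponentsWithStats(m)
    k=l[r,r];return ce[k]+[u-r,v-r],st[k,4]
def tri(a,b):
    A=[];B=[]
    for c,p in zip(C,(a,b)):
        o,d=ray(c,[p]);d=d[0]/np.linalg.norm(d);M=np.eye(3)-np.outer(d,d);A.append(M);B.append(M@o)
    X=np.linalg.lstsq(np.vstack(A),np.hstack(B),rcond=None)[0]
    return X,[proj(c,[X])[0]-p for c,p in zip(C,(a,b))]
a,na=cen(0,(166,285));b,nb=cen(1,(170,282));print(a,na,b,nb)
H,e=tri(a,b);print("head top",H,e)
P,e=tri(pix(0,(185,378)),pix(1,(159,382)));print("pin",P,e)
for z in(.075,.078,.081):print(z,[onz(C[i],[p],z)[0] for i,p in enumerate((a,b))])
for i,p,q in((0,(185,378),0),(1,(159,382),0)):
    h=onz(C[i],[(a,b)[i]],.078)[0];d=onz(C[i],[pix(i,p)],.064)[0]-h;print("pin rel",d,np.hypot(*d[:2]),"yaw",np.arctan2(d[1],d[0]))
Q=onz(C[0],[pix(0,(33,40)),pix(0,(330,22))],.016);d=Q[1]-Q[0];print(Q,np.linalg.norm(d),"yaw",np.arctan2(-d[0],d[1]))
Q=onz(C[0],[pix(0,(42,95)),pix(0,(310,83))],.03);d=Q[1]-Q[0];print("block",Q,np.linalg.norm(d),"yaw",np.arctan2(-d[0],d[1]))
E
```

```text
[236.9565 189.2029] 69 [332.0556 169.8056] 72
head top [ 0.4787 -0.0613  0.0787] [array([0.0195, 0.0924]), array([-0.0178, -0.094 ])]
pin [ 0.5023 -0.0649  0.061 ] [array([-0.0221, -0.1079]), array([0.0221, 0.1094])]
0.075 [array([ 0.4793, -0.0619,  0.075 ]), array([ 0.4795, -0.0609,  0.075 ])]
0.078 [array([ 0.4788, -0.0614,  0.078 ]), array([ 0.4789, -0.0612,  0.078 ])]
0.081 [array([ 0.4782, -0.0609,  0.081 ]), array([ 0.4784, -0.0616,  0.081 ])]
pin rel [ 0.0229 -0.0029 -0.014 ] 0.023053891368405282 yaw -0.12701355525915278
pin rel [ 0.0225 -0.0039 -0.014 ] 0.022854701142158606 yaw -0.1725499344137397
[[ 0.4285 -0.0884  0.016 ]
 [ 0.4381 -0.0208  0.016 ]] 0.06822274076731157 yaw -0.14179261943042704
block [[ 0.4404 -0.0864  0.03  ]
 [ 0.4497 -0.0276  0.03  ]] 0.059554152398792075 yaw -0.15671424037821705
```

```bash
python3 -m pendant '-0.0376 0.0204 0 0 0 0.0153;-0.0376 0.0204 0 0 0 0.0153;-0.0376 0.0204 0 0 0 0.0153;-0.0376 0.0204 0 0 0 0.0153;-0.0376 0.0204 0 0 0 0.0153'
python3 -m pendant '-0.0376 0.0204 0 0 0 0.0153;0 0 0 0 0 0;0 0 -0.05 0 0 0;0 0 -0.06 0 0 0;0 0 -0.06 0 0 0'
python3 -m pendant '0 0 -0.05 0 0 0;0 0 -0.03 0 0 0;0 0 0 0 0 0;0 0 0 0 0 0;0 0 0 0 0 0'
python3 - <<'E'
from h import *
s=env.get_state();print(s["clock"],s["tcp_pos"],2*np.arctan2(s["tool_rot"][0],s["tool_rot"][1]),s["width"],s["wrist_force"])
e=np.array([np.cos(.15),-np.sin(.15)]);d=np.array([.4787,-.0613])-s["tcp_pos"][:2];print("along",d@e,"lat",d@[-e[1],e[0]])
E
```

```text
clock: 5.55
tcp_pos: [0.3996, -0.0573, 0.201]
tool_rot: [0.079, 0.997, 0.0, 0.0]
wrist_force: [-0.6, 0.7, -0.4]
width: 0.128
finger_force: 50.0
clock: 5.97
tcp_pos: [0.383, -0.0476, 0.1158]
tool_rot: [0.075, 0.997, 0.0, 0.002]
wrist_force: [0.3, 0.6, -1.6]
width: 0.134
finger_force: 50.0
clock: 6.38
tcp_pos: [0.3826, -0.0481, 0.0768]
tool_rot: [0.076, 0.997, 0.0, 0.001]
wrist_force: [0.2, -0.9, -0.4]
width: 0.132
finger_force: 50.0
6.3833 [ 0.3826 -0.0481  0.0768] 0.1522400824112842 0.13160108244318677 [ 0.2389 -0.9    -0.3556]
along 0.0970200845342238 lat 0.0013566999201285819
```

```bash
python3 -m pendant '0.006 0.0005 -0.004 0 0 0;0.008 0 -0.004 0 0 0;0.0088 0 -0.0025 0 0 0;0 0 0 0 0 0;0 0 0 0 0 0'
python3 - <<'E'
from h import *
s=env.get_state();print(s["clock"],s["tcp_pos"],2*np.arctan2(s["tool_rot"][0],s["tool_rot"][1]),s["width"],s["wrist_force"])
e=np.array([np.cos(.15),-np.sin(.15)]);d=np.array([.4787,-.0613])-s["tcp_pos"][:2];print("along",d@e,"lat",d@[-e[1],e[0]])
a=env.snapshot("scene")[200:320,240:400,::-1]
cv2.imwrite("pics/s4.png",cv2.resize(a,None,fx=5,fy=5,interpolation=cv2.INTER_CUBIC))
E
```

```text
clock: 6.8
tcp_pos: [0.3936, -0.048, 0.0709]
tool_rot: [0.076, 0.997, 0.0, 0.0]
wrist_force: [0.5, 0.3, -0.8]
width: 0.127
finger_force: 50.0
6.8 [ 0.3936 -0.048   0.0709] 0.15260547156349297 0.12673897647676657 [ 0.5445  0.2924 -0.7709]
along 0.08608793810266119 lat -0.0003991940788492875
```

View pics/s4.png

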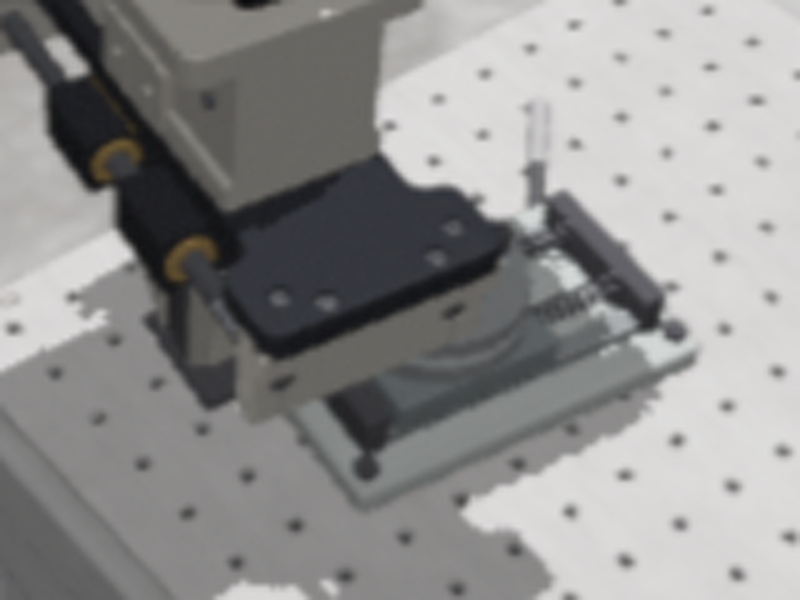

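The scene crop shows the gripper hiding the clip, with its body well above the head. So I'll go by feel and lower the tips gently onto the ring to find its height.

```bash
python3 -m pendant '0 0 -0.004 0 0 0;0 0 0 0 0 0'
python3 -m pendant '0 0 -0.002 0 0 0;0 0 0 0 0 0'|grep -E 'tcp_pos|force:'
python3 -m pendant '0 0 -0.002 0 0 0;0 0 0 0 0 0'|grep -E 'tcp_pos|force:'
python3 -m pendant '0 0 -0.001 0 0 0;0 0 0 0 0 0'|grep -E 'tcp_pos|force:'
```

```text
clock: 7.02
tcp_pos: [0.3928, -0.0481, 0.0685]
tool_rot: [0.076, 0.997, 0.0, -0.0]
wrist_force: [-0.0, 0.7, -0.6]
width: 0.126
finger_force: 50.0
tcp_pos: [0.3929, -0.0481, 0.0676]
wrist_force: [-0.8, -0.2, -1.6]
finger_force: 50.0
tcp_pos: [0.393, -0.0481, 0.0666]
wrist_force: [0.5, 0.3, -1.5]
finger_force: 50.0
tcp_pos: [0.3931, -0.048, 0.0662]
wrist_force: [-0.6, 0.8, -1.0]
finger_force: 50.0
```

```bash
for i in 1; do
python3 -m pendant '0 0 -0.001 0 0 0;0 0 0 0 0 0'|grep -E 'tcp_pos|t_force:'
python3 -m pendant '0 0 -0.001 0 0 0;0 0 0 0 0 0'|grep -E 'tcp_pos|t_force:'
python3 -m pendant '0 0 -0.001 0 0 0;0 0 0 0 0 0'|grep -E 'tcp_pos|t_force:'
python3 -m pendant '0 0 -0.001 0 0 0;0 0 0 0 0 0'|grep -E 'tcp_pos|t_force:'
done; python3 -c "
from h import *;print(env.get_state())"
```

```text
tcp_pos: [0.3931, -0.048, 0.0657]
wrist_force: [-0.4, 0.0, -1.1]
tcp_pos: [0.3931, -0.048, 0.0652]
wrist_force: [-0.4, -0.2, -1.0]
tcp_pos: [0.3931, -0.0481, 0.0647]
wrist_force: [-0.0, -0.4, -0.5]
tcp_pos: [0.3931, -0.048, 0.0642]
wrist_force: [0.1, 0.9, -0.7]
{'clock': 8.1833, 'qpos': array([-0.204 ,  0.3183,  0.2341,  2.3026, -0.1434,  0.5333,  1.5606]), 'joint_vel': array([-0.0006, -0.0014,  0.0022, -0.0005,  0.0016,  0.0028, -0.0009]), 'effort': array([  0.0072, -42.7727,   2.3776, -17.6021,   0.0189,   0.0476,
         0.0073]), 'tcp_pos': array([ 0.3931, -0.048 ,  0.0642]), 'tool_rot': array([ 0.0762,  0.9971,  0.    , -0.    ]), 'wrist_force': array([ 0.124 ,  0.895 , -0.6693]), 'wrist_torque': array([-0.0108, -0.0204,  0.0218]), 'finger_force': 49.962050914764404, 'width': 0.1284462412204669}
```

```bash
python3 -m pendant '0 0 0.006 0 0 0;0 0 0.005 0 0 0;0.0099 -0.0015 0 0 0 0;0 0 0 0 0 0;0 0 0 0 0 0'
python3 -m pendant '0 0 -0.003 0 0 0;0 0 0 0 0 0'|grep -E 'tcp_pos|t_force:'
python3 -m pendant '0 0 -0.001 0 0 0;0 0 0 0 0 0'|grep -E 'tcp_pos|t_force:'
python3 -m pendant '0 0 -0.001 0 0 0;0 0 0 0 0 0'|grep -E 'tcp_pos|t_force:'
python3 -m pendant '0 0 -0.001 0 0 0;0 0 0 0 0 0'|grep -E 'tcp_pos|t_force:'
python3 -m pendant '0 0 -0.001 0 0 0;0 0 0 0 0 0'|grep -E 'tcp_pos|t_force:'
```

```text
clock: 8.6
tcp_pos: [0.3987, -0.0488, 0.0699]
tool_rot: [0.076, 0.997, 0.0, 0.0]
wrist_force: [0.6, 0.3, -1.8]
width: 0.126
finger_force: 50.0
tcp_pos: [0.3978, -0.0488, 0.068]
wrist_force: [0.1, -0.7, -0.8]
tcp_pos: [0.3979, -0.0488, 0.0676]
wrist_force: [0.5, -0.1, -1.0]
tcp_pos: [0.3981, -0.0488, 0.0672]
wrist_force: [0.6, -0.0, -0.9]
tcp_pos: [0.398, -0.0488, 0.0667]
wrist_force: [0.1, -0.6, -0.5]
tcp_pos: [0.398, -0.0488, 0.0662]
wrist_force: [-0.3, -0.4, -0.9]
```

```bash
python3 -m pendant '0 0 -0.001 0 0 0;0 0 0 0 0 0'|grep -E 'tcp_pos|t_force:'
python3 -m pendant '0 0 -0.001 0 0 0;0 0 0 0 0 0'|grep -E 'tcp_pos|t_force:'
python3 -m pendant '0 0 -0.001 0 0 0;0 0 0 0 0 0'|grep -E 'tcp_pos|t_force:'
python3 -m pendant '0 0 -0.001 0 0 0;0 0 0 0 0 0'|grep -E 'tcp_pos|t_force:'
python3 - <<'E'
from h import *
im=env.snapshot("scene")[:,:,::-1];t=env.snapshot("top")[:,:,::-1];s=env.get_state()
X=[[.4787,-.0613,.06]]
o=[]
for n,g in(("scene",im),("top",t)):
    u,v=proj(cam(n),X)[0].astype(int);k=g[max(v-50,0):v+50,u-40:u+40];o.append(cv2.resize(k,(400,500),interpolation=cv2.INTER_CUBIC))
cv2.imwrite("pics/s5.png",np.hstack(o));print(s["clock"])
E
```

```text
tcp_pos: [0.3981, -0.0488, 0.0657]
wrist_force: [0.9, 0.7, -0.2]
tcp_pos: [0.3986, -0.0489, 0.0654]
wrist_force: [-0.6, -0.1, 3.5]
tcp_pos: [0.3989, -0.0489, 0.0651]
wrist_force: [-0.7, -0.6, 6.4]
tcp_pos: [0.3994, -0.0489, 0.0649]
wrist_force: [-0.5, -0.9, 10.4]
10.2
```

View pics/s5.png

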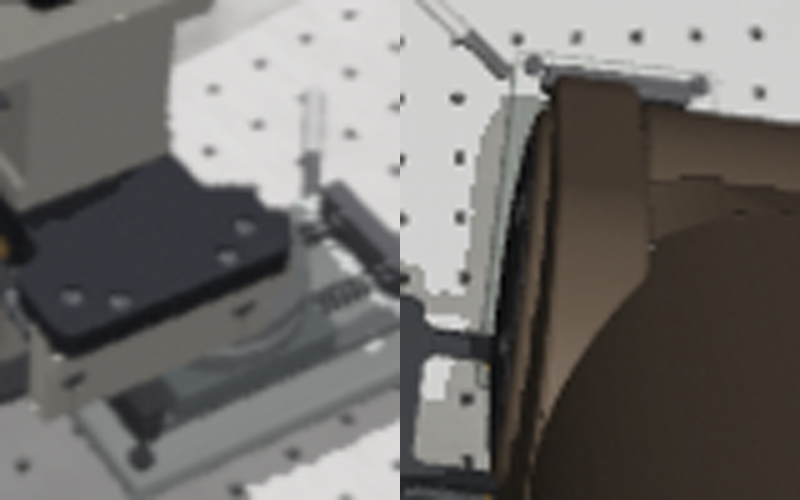

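The ring was felt at TCP z≈0.0656, which agrees with vision. I'll raise to 2.5 mm above it and advance.

```bash
python3 -m pendant '0 0 0.004 0 0 0;0 0 0.004 0 0 0;0 0 0 0 0 0;0 0 0 0 0 0'
python3 -m pendant '0.0059 -0.0009 0 0 0 0;0.0059 -0.0009 0 0 0 0;0.0059 -0.0009 0 0 0 0;0.0059 -0.0009 0 0 0 0;0 0 0 0 0 0'
python3 - <<'E'
from h import *
s=env.get_state();print(s["clock"],s["tcp_pos"],2*np.arctan2(s["tool_rot"][0],s["tool_rot"][1]),s["wrist_force"])
e=np.array([np.cos(.15),-np.sin(.15)]);d=np.array([.4787,-.0613])-s["tcp_pos"][:2];print("along",d@e,"lat",d@[-e[1],e[0]])
E
```

```text
clock: 10.53
tcp_pos: [0.3978, -0.0487, 0.0682]
tool_rot: [0.076, 0.997, 0.0, -0.0]
wrist_force: [0.7, -0.4, -0.7]
width: 0.131
finger_force: 50.0
clock: 10.95
tcp_pos: [0.4108, -0.0507, 0.0682]
tool_rot: [0.076, 0.997, -0.0, 0.0]
wrist_force: [0.5, -0.2, -0.8]
width: 0.125
finger_force: 50.0
10.95 [ 0.4108 -0.0507  0.0682] 0.1526567254521265 [ 0.5419 -0.234  -0.7816]
along 0.06870109420198281 lat -0.0003122009211094317
```

```bash
python3 -m pendant '0.004 -0.0006 0 0 0 0;0.004 -0.0006 0 0 0 0;0.004 -0.0006 0 0 0 0;0.004 -0.0006 0 0 0 0;0 0 0 0 0 0'|grep -E 'tcp_pos|t_force:'
python3 -m pendant '0.004 -0.0006 0 0 0 0;0.004 -0.0006 0 0 0 0;0.004 -0.0006 0 0 0 0;0 0 0 0 0 0'|grep -E 'tcp_pos|t_force:|wid'
python3 -m pendant '0.004 -0.0006 0 0 0 0;0.004 -0.0006 0 0 0 0;0.004 -0.0006 0 0 0 0;0 0 0 0 0 0'|grep -E 'tcp_pos|t_force:|wid'
python3 -m pendant '0.004 -0.0006 0 0 0 0;0.004 -0.0006 0 0 0 0;0.004 -0.0006 0 0 0 0;0 0 0 0 0 0'|grep -E 'tcp_pos|t_force:|wid'
```

```text
tcp_pos: [0.4184, -0.0519, 0.0683]
wrist_force: [1.1, -0.6, -0.4]
tcp_pos: [0.4245, -0.0528, 0.0683]
wrist_force: [-0.4, 0.2, -1.3]
width: 0.132
tcp_pos: [0.4301, -0.0537, 0.0682]
wrist_force: [0.1, 0.4, -0.9]
width: 0.128
tcp_pos: [0.4353, -0.0545, 0.068]
wrist_force: [-4.1, 0.8, -0.2]
width: 0.124
```

```bash
python3 -m pendant '0.004 -0.0006 0 0 0 0;0.004 -0.0006 0 0 0 0;0 0 0 0 0 0'|grep -E 'tcp_pos|t_force:'
python3 -m pendant '0.004 -0.0006 0 0 0 0;0.004 -0.0006 0 0 0 0;0 0 0 0 0 0'|grep -E 'tcp_pos|t_force:|wid'
python3 -m pendant '0.004 -0.0006 0 0 0 0;0.004 -0.0006 0 0 0 0;0 0 0 0 0 0'|grep -E 'tcp_pos|t_force:|wid'
```

```text
tcp_pos: [0.439, -0.055, 0.0679]
wrist_force: [-6.3, 0.9, -1.3]
tcp_pos: [0.4422, -0.0555, 0.0677]
wrist_force: [-7.8, 1.6, -1.1]
width: 0.129
tcp_pos: [0.4454, -0.056, 0.0674]
wrist_force: [-8.7, 1.3, -1.6]
width: 0.128
```

```bash
python3 -m pendant '0.004 -0.0006 0.0005 0 0 0;0.004 -0.0006 0 0 0 0;0 0 0 0 0 0'|grep -E 'tcp_pos|t_force:'
python3 -m pendant '0.004 -0.0006 0.0005 0 0 0;0.002 -0.0003 0 0 0 0;0 0 0 0 0 0'|grep -E 'tcp_pos|t_force:|wid'
python3 -m pendant '0.004 -0.0006 0 0 0 0;0 0 0 0 0 0;0 0 0 0 0 0'|grep -E 'tcp_pos|t_force:|wid'
```

```text
tcp_pos: [0.4486, -0.0565, 0.0675]
wrist_force: [-11.1, 1.4, -1.3]
tcp_pos: [0.451, -0.0569, 0.0676]
wrist_force: [-11.2, 1.8, 1.2]
width: 0.127
tcp_pos: [0.4544, -0.0574, 0.0679]
wrist_force: [-6.4, 1.0, 2.3]
width: 0.134
```

The force dropped sharply, from 11.2 to 6.4 N, and the remainder matches about 9 mm of spring yield, so it has snapped. I'll ease back.

```bash
python3 -m pendant '-0.004 0.0006 0 0 0 0;-0.004 0.0006 0 0 0 0;-0.004 0.0006 0 0 0 0;0 0 0 0 0 0;0 0 0 0 0 0'
python3 -m pendant '-0.004 0.0006 0 0 0 0;-0.002 0.0003 0 0 0 0;0 0 0 0 0 0;0 0 0 0 0 0'
python3 - <<'E'
from h import *
s=env.get_state();print(s["clock"],s["tcp_pos"],2*np.arctan2(s["tool_rot"][0],s["tool_rot"][1]),s["wrist_force"],s["wrist_torque"])
e=np.array([np.cos(.15),-np.sin(.15)]);d=np.array([.4787,-.0613])-s["tcp_pos"][:2];print("along",d@e,"lat",d@[-e[1],e[0]])
E
```

```text
clock: 14.28
tcp_pos: [0.4512, -0.0568, 0.0689]
tool_rot: [0.076, 0.997, 0.0, 0.0]
wrist_force: [-3.5, 0.9, -1.4]
width: 0.125
finger_force: 50.0
clock: 14.62
tcp_pos: [0.4484, -0.0563, 0.069]
tool_rot: [0.076, 0.997, 0.0, 0.001]
wrist_force: [-1.7, 0.1, -0.6]
width: 0.13
finger_force: 50.0
14.6167 [ 0.4484 -0.0563  0.069 ] 0.15258431925477778 [-1.6894  0.0586 -0.571 ] [0.0734 0.2881 0.0264]
along 0.03067392534596726 lat -0.00040136282171121946
```

```bash
python3 -m pendant '-0.003 0.0004 -0.001 0 0 0;-0.003 0.0004 -0.002 0 0 0;0 0 -0.002 0 0 0;0 0 0 0 0 0;0 0 0 0 0 0'
python3 -m pendant '0 0 0 0 0 0;0 0 0 0 0 0;0 0 0 0 0 0;0 0 0 0 0 0;0 0 0 0 0 0' 0.3
python3 -m pendant '0 0 0 0 0 0;0 0 0 0 0 0;0 0 0 0 0 0'
```

```text
clock: 15.03
tcp_pos: [0.4458, -0.0561, 0.0667]
tool_rot: [0.076, 0.997, 0.0, 0.001]
wrist_force: [0.0, -0.6, 5.9]
width: 0.127
finger_force: 50.0
clock: 15.45
tcp_pos: [0.4449, -0.0559, 0.0662]
tool_rot: [0.076, 0.997, 0.0, -0.0]
wrist_force: [-0.1, -0.4, 0.0]
width: 0.3
finger_force: 0.0
clock: 15.7
tcp_pos: [0.4449, -0.0559, 0.0662]
tool_rot: [0.076, 0.997, 0.0, -0.0]
wrist_force: [-0.8, -0.9, -0.3]
width: 0.302
finger_force: 0.0
```

```bash
python3 -m pendant '0 0 0.02 0 0 0;0 0 0.05 0 0 0;0 0 0.07 0 0 0;0 0 0.07 0 0 0;0 0 0.06 0 0 0'
python3 -m pendant '0.03 0.01 0 0 0 0;0.04 0.02 0 0 0 0;0.03 0.02 0 0 0 0;0 0 0 0 0 0;0 0 0 0 0 0' 
python3 - <<'E'
from h import *
s=env.get_state();print(s["clock"],s["tcp_pos"],s["tool_rot"])
np.savez("s6.npz",**{k:s[k] for k in("tcp_pos","tool_rot")})
im=env.snapshot("wrist")[:,:,::-1];cv2.imwrite("pics/w6.png",im)
c=cam("wrist",s);u,v=proj(c,[[.4787,-.0613,.078]])[0].astype(int);x,y=u-60,v-70;print(x,y,u,v)
cv2.imwrite("pics/c6.png",cv2.resize(im[y:y+110,x:x+120],None,fx=5,fy=5,interpolation=cv2.INTER_CUBIC))
E
```

```text
clock: 16.12
tcp_pos: [0.4448, -0.0561, 0.2033]
tool_rot: [0.076, 0.997, -0.0, 0.0]
wrist_force: [0.8, -0.3, -0.9]
width: 0.3
finger_force: 0.0
clock: 16.53
tcp_pos: [0.495, -0.0305, 0.2009]
tool_rot: [0.076, 0.997, -0.0, -0.0]
wrist_force: [-0.8, -1.0, -0.4]
width: 0.3
finger_force: 0.0
16.5333 [ 0.495  -0.0305  0.2009] [ 0.0756  0.9971 -0.0001 -0.0003]
179 115 239 185
```

View pics/c6.png

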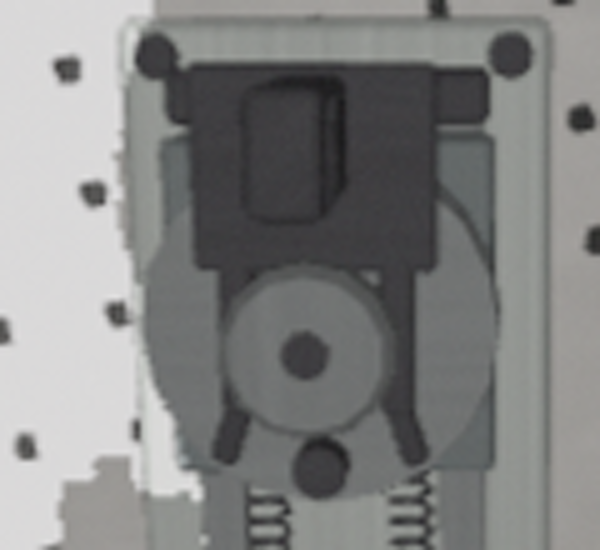

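The clip is in the groove with its arms straddling the pin. The head dot at about (239.8,185.8) matches its rest position at (239,185), and the gripper is clear. I'll hand in.

```bash
python3 -c "
from bench import env
print(env.sign_off())"
```

```text
the job is handed in; nothing more can be done
None
```

The clip is snapped home in the arbor's groove, straddling the drive pin, and released. The largest push force I read was about 11 N, the arbor is back at its rest position, and I handed the job in at about 16.6 s; no verdict was returned.

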